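# Hang the spatula on the pegboard rail with an S-hook

## Robot

A 7-joint arm with a two-finger parallel gripper is mounted at the origin on the work surface. World frame = base frame: x ahead of the robot, y to its left, z up, the work surface at z = 0. Lengths are in m, angles in rad, forces in N, time in s.
With the tool pointing down it reaches from about 0.425 to 0.925 m from the base axis. Payload 6.8 kg.
Tool frame: the origin (TCP) lies at the very end of the fingers, on their centre line; the grasp point (between the pads) lies 19 mm behind it; z points along the fingers, y is the line along which they close (so a half turn about z gives the same grasp; the last joint's range is limited). The gripper opens to 85 mm and grips with 20 to 120 N. Pads are 22 mm wide; open, the fingers measure 114 mm over their backs; the gripper's body (76 mm by 85 mm) begins 54 mm behind the grasp point. The pads swing forward as they close: fully open they stand 13 mm farther back than shut.
Start: joints at [-1.37, 0.477, 0.022, 1.555, -0.011, 1.109, -0.083], TCP at [0.205, 0.643, 0.231] pointing down, gripper open.
Joint ranges: [-2.96, 2.96], [-0.34, 2.1], [-1.41, 1.46], [0.24, 2.44], [-1.37, 4.51], [0.17, 1.92], [-2.96, 2.96]. Speed limits (rad/s): [2.39, 2.39, 3.14, 3.14, 3.14, 3.14, 3.14].

## Interface

Orientations are given as a unit quaternion [w, x, y, z].
In Python, from rig import sense, grab_frame, close_job gives the robot as it stands.
- The arm moves only by the shell command python3 -m creep 'ROWS' [FORCE]. ROWS is a JSON object whose one key "commands" holds a list of rows, each a list of 5 numbers: the shift along the world's x, y, z in mm, then the turn about the world's z in degrees, then the finger opening in mm, from 0 to 85.4. A call has 1 to 20 rows; each row is the pose to reach, as a shift and turn from the pose commanded when the call began; what a row does not reach only later rows make up. A row lasts 1/10 s, in which the tool goes at most 50 mm and 8.59 degrees, less where a joint would pass 70% of its speed; a pose out of reach is approached as far as the arm can. A call with a gripper value outside its range is refused whole. The fingers move at their own pace and stop on an object; FORCE is the grip in N (left out, the last holds). Time passes only in rows, so rows that repeat a pose let the fingers close. It gives the time, the measured TCP pose, the force, the opening and the grip force at its end, in the units of the state.
- sense(): the state, without advancing time (a new reading comes with each control period).
- grab_frame(name): name is "scene" or "top" or "wrist"; returns a dict with "frame" (400x640x3 uint8, red, green, blue), "range_z" (400x640 float32, m along the optical axis (not along the pixel's ray), 0 where there is no reading), "K" (3x3 intrinsics, pixels), "k1" (the pictures are not rectified: a ray, as slopes to the right and down, at radius r is drawn at 1 + k1 r^2 times it, then the intrinsics apply), "world_from_camera" (4x4, takes a point from camera to world coordinates). Camera axes: x right, y up, looking along -z (the intrinsics and any distortion apply to the point x, -y, -z); pixel columns grow to the right and rows downward; lengths in m; the calibration is good to about 2 mm. A picture is of the moment at which its call begins.
- close_job(): hands the job in; it is judged then, once.
The state is a dict: "t": time; "joint_pos": joint angles; "qd": joint speeds; "joint_efforts": joint torques, N m; "eef_pos": TCP position; "eef_rot": TCP orientation; "wrist_force": force on the tool from outside, world axes, zero at the start; "wrist_torque": the same for the moment, N m; "finger_gap": opening from 0.0 (shut) to 1.0 (fully open); "finger_force": force on a finger pad.
Only numpy, scipy, OpenCV 4.12 (cv2) and the standard library are available. Lean on these libraries where they do the work, as an engineer would, in place of code of your own. Each camera call takes 0.05 s, during which the arm holds its last target. There are 200 camera calls.

## Task

Hang the spatula on the free stretch of the pegboard's rail with the S-hook that is waiting on the caddy's rim. Turn the spatula round on the chopping block so that it lies flat with the eye of its handle well clear of the edge, let go of it, then take the S-hook by its shank and bring its lower hook up through the eye from below. Carry the spatula dangling from the hook, put the upper hook over the rail and let go gently so that the two are left hanging there, without disturbing the other things.

Things in the scene. Friction and masses are not known exactly. Their poses are not given: they have to be found in the camera images.
- spatula: Cranked griddle spatula, 209 mm long, 0.2 kg, lying on the chopping block. Origin at the middle of its wooden handle, underside; +x to the blade, z up. Handle 92 x 24 x 14 mm (x -46 to 46 mm). Steel blade 65 x 66 x 3 mm, x 64 to 129 mm. At the other end a steel tab, 32 mm wide, z 5 to 9 mm, runs from the handle to x = -80 mm and has a hole, the eye. Centre of mass about x = 40 mm.
- eye (a point): Centre of the spatula's eye, a 19 mm round hole through the 4 mm thick tab, at x = -65, z = 7 mm of the spatula, 15 mm from the tab's end; axes as the spatula (z = the hole's axis).
- chopping_block: Heavy fixed wooden chopping block, 280 mm (x) by 220 mm (y), 50 mm high. Origin at the centre of its underside, z up. A salt cellar stands in its corner near x = -100, y = 74 mm. Its -y edge faces the pegboard, with 100 mm of free table before the middle of that edge.
- s_hook: S-hook of 8 mm round steel bar, 94 mm tall (z -47 to 47 mm), 64 g, hanging upright over a caddy's rim. Straight shank on the z axis (up), forged flat: 8 mm in x, y -4 to 6 mm, z -26 to 40 mm. Origin at mid-height. The hooks lie in its yz plane: the squared upper one turns to -y (into the caddy), the round lower one (centreline radius 15 mm) to +y (away). Both have a 22 mm clear opening.
- hook_point (a point): Topmost point of the lower hook's free end, at y = 30, z = -18 mm of the S-hook; axes as the S-hook.
- lower_bend (a point): Centre of the bar at the bottom of the lower hook, at y = 15, z = -43 mm of the S-hook (the inside of the bend is at z = -39 mm); axes as the S-hook.
- upper_centre (a point): Point in the mouth of the squared upper hook, midway between shank and free arm, at y = -15, z = 28 mm of the S-hook. The flat inside of the top is at z = 39 mm, the free arm's lower end at z = 18 mm; axes as the S-hook.
- caddy: Fixed wooden utensil caddy, 240 mm (x) by 120 mm (y), 130 mm high, walls 12 mm; origin under its centre. The S-hook hangs over its +y wall, shank touching the outside of it (y = 60 mm). Its bottles stand in the -y half and stay under 155 mm above the table. Outside the +y wall 80 mm are free.
- rail_free (a point): Middle of the free stretch of the pegboard's rail, on its axis, 314 mm above the table. x runs along the rail, +y away from the sheet to the middle of the table, z up. The rail is a 12 mm round steel bar, 68 mm in front of the sheet. It is free for 110 mm to both sides; then come a fork (-x) and a grill brush (+x), each on its own S-hook. Nothing is under the free stretch.
- pegboard: Perforated aluminium pegboard, 460 mm wide (x), 380 mm high, standing on feet at the right of the table; fixed. Origin at the middle of the sheet's foot; its front looks to its +y. It carries the rail, a hung brush and fork, and a clip with a pot grip flat on the sheet.
- salt_cellar: Lidded white ceramic salt cellar, 56 mm across, 48 mm high, on the chopping block; origin under its centre. To be left alone.
- pepper_mill: Wooden pepper mill, 54 mm across, 140 mm high, at the back of the table; origin under its centre. To be left alone.
- oil_bottle: Green glass oil bottle, 60 mm across, 190 mm high, at the back of the table; origin under its centre. To be left alone.
- spice_jar: Brown glass jar, 56 mm across, 95 mm high, at the back of the table; origin under its centre. To be left alone.
- spoon_rest: White ceramic spoon rest, 190 mm long, 14 mm high, at the back right of the table; origin under its middle, bowl to +x. To be left alone.
- timer: Round steel kitchen timer, 68 mm across, 43 mm high, on the table between chopping block and pegboard, towards the robot; origin under its centre. To be left alone.
Mind the look-alikes: they are no part of the job. Leave any turquoise look-alike of the spatula alone.

How it is judged:
On the way, in this order (a step that is already met when the one before it is completed fails the run):
1. the spatula lies flat on the chopping block, let go and at rest, with the centre of its eye at least 12 mm outside one of the block's edges ((y of eye in the frame of chopping_block above 0.122 m or y of eye in the frame of chopping_block below -0.122 m or x of eye in the frame of chopping_block above 0.152 m or x of eye in the frame of chopping_block below -0.152 m) and angle between spatula's own z axis and vertical below 0.1 rad and contact force between spatula and chopping_block above 0.5 N and contact force between the fingers and spatula below 0.05 N and linear speed of spatula below 0.02 m/s), for 0.3 s.
2. the point of the S-hook's lower hook stands up through the eye (x of hook_point in the frame of eye between -0.011 and 0.011 m and y of hook_point in the frame of eye between -0.011 and 0.011 m and z of hook_point in the frame of eye between 0.003 and 0.035 m), for 0.2 s.
3. the spatula dangles from the S-hook, blade down, clear of the block and not held by the fingers (contact force between spatula and s_hook above 0.5 N and contact force between spatula and chopping_block below 0.05 N and contact force between the fingers and spatula below 0.1 N and angle between spatula's own x axis and vertical above 2.65 rad and height (world z) of eye above 0.2 m), for 0.2 s.
At the end, for the whole second after the job is handed in: The S-hook bears on the free stretch of the rail (middle of its upper mouth within 16 mm of the rail's axis); the spatula hangs by its eye in the lower bend (within 16 mm), blade down within 0.49 rad; both let go, swinging gently at most (spatula under 0.4 m/s, S-hook under 0.2 m/s) (x of upper_centre in the frame of rail_free between -0.11 and 0.11 m and y of upper_centre in the frame of rail_free between -0.016 and 0.016 m and z of upper_centre in the frame of rail_free between -0.016 and 0.016 m and contact force between s_hook and pegboard above 1 N and contact force between spatula and s_hook above 0.8 N and distance between lower_bend and eye below 0.016 m and angle between spatula's own x axis and vertical above 2.65 rad and linear speed of spatula below 0.4 m/s and linear speed of s_hook below 0.2 m/s); the robot touches nothing.
It fails at once if one of the other things (salt cellar, pepper mill, oil bottle, spice jar, spoon rest, timer) is moved by more than 30 mm (distance of any of salt_cellar, pepper_mill, oil_bottle, spice_jar, spoon_rest, timer from where it was at the start of the episode above 0.03 m).
It also fails if it takes over 72 s, if anything falls off the work surface, if the arm or the gripper's body presses on something with over 40 N, if the wrist force passes 120 N, or if a joint passes its speed limit or range.

## Working session

There is one attempt and no reset: what is moved stays moved. The work goes in short steps, Python scripts to look and compute and a shell command to move; the robot and the scene stay as the last step left them, time stands still between calls to the robot, and variables do not carry over. Pictures are saved under pics/ and viewed, at most 10 in all, crops included, and the job is handed in when it is done.

```bash
ls; mkdir -p pics; cat > h.py <<'E'
import numpy as np, cv2
from rig import sense, grab_frame, close_job
def grab(n):
    f=grab_frame(n); np.savez('pics/%s.npz'%n,**f); return f
def load(n): return dict(np.load('pics/%s.npz'%n))
def rays(f,uv):
    """pixel -> camera origin, world direction with unit depth"""
    uv=np.atleast_2d(np.float64(uv)); K=f['K']; k=float(f['k1'])
    d=np.c_[(uv[:,0]-K[0,2])/K[0,0],(uv[:,1]-K[1,2])/K[1,1]]
    s=d.copy()
    for _ in range(20): s=d/(1+k*(s**2).sum(1,keepdims=True))
    T=f['world_from_camera']
    return T[:3,3],np.c_[s[:,0],-s[:,1],-np.ones(len(s))]@T[:3,:3].T
def onz(f,uv,z):
    o,d=rays(f,uv); return o+d*((z-o[2])/d[:,2])[:,None]
def dep(f,uv):
    uv=np.atleast_2d(np.int32(np.round(uv))); o,d=rays(f,uv)
    return o+d*f['range_z'][uv[:,1],uv[:,0]][:,None]
def cloud(f):
    v,u=np.mgrid[:400,:640]; return dep(f,np.c_[u.ravel(),v.ravel()]).reshape(400,640,3)
E
python3 - <<'E'
from h import *
for n in('scene','top'):
    f=grab(n); print(n,f['world_from_camera'].round(3).tolist(),f['K'].round(1).tolist(),f['k1'])
    cv2.imwrite(f'pics/{n}0.png',f['frame'][...,::-1])
print(sense())
E
```

```text
pics
scene [[0.87, -0.32, 0.375, 0.913], [0.493, 0.53, -0.69, -0.873], [0.022, 0.785, 0.619, 0.946], [0.0, 0.0, 0.0, 1.0]] [[397.8, 0.0, 321.3], [0.0, 397.8, 201.9], [0.0, 0.0, 1.0]] -0.061373635440649305
top [[0.006, 0.989, -0.15, 0.276], [-1.0, 0.009, 0.02, -0.023], [0.021, 0.15, 0.988, 1.37], [0.0, 0.0, 0.0, 1.0]] [[432.2, 0.0, 316.1], [0.0, 432.2, 205.0], [0.0, 0.0, 1.0]] 0.013205947659125429
{'t': 0.1, 'joint_pos': array([-1.3701073 ,  0.47772208,  0.02237035,  1.55634211, -0.01151446,
        1.10927948, -0.08308349]), 'qd': array([-2.24571265e-04, -1.23146358e-03, -3.33099062e-05, -2.93967125e-03,
       -1.41340690e-03, -1.70951106e-03,  1.49145844e-03]), 'joint_efforts': array([ 3.00450978e-03, -5.97762108e+01,  1.61272768e+00, -2.81954849e+01,
        1.27598559e-02,  4.89197555e-03, -6.93186053e-06]), 'eef_pos': array([0.20499918, 0.642569  , 0.23042477]), 'eef_rot': array([-6.63546485e-05,  1.53779033e-01,  9.88104929e-01, -8.08552847e-04]), 'wrist_force': array([ 0.50326476, -0.20069748,  0.6664413 ]), 'wrist_torque': array([-0.00482109, -0.01337342,  0.02515338]), 'finger_force': 0.0, 'finger_gap': 1.0008758806429598}
```

View pics/scene0.png

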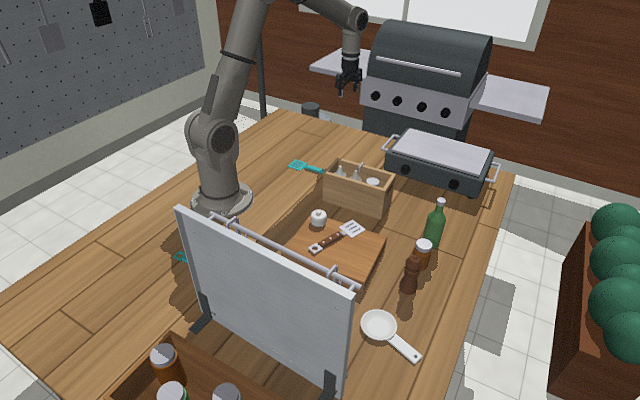

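View pics/top0.png

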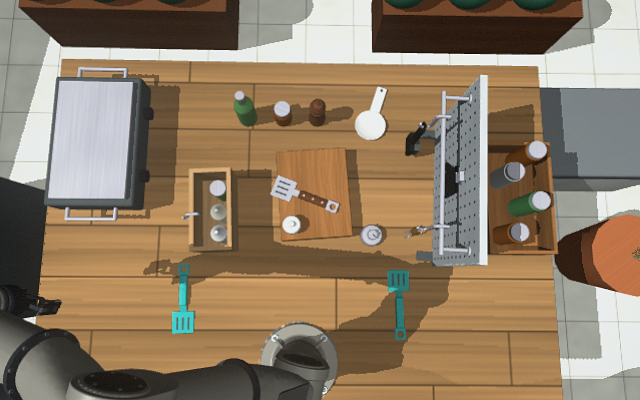

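The scene view shows the red-brown spatula on the block at about (335,237), with the caddy behind it. The top view shows the spatula's blade at (285,188) and its eye near (335,206). The S-hook is at (190,215) on the caddy's left (+y) wall, the rail is at u≈443 and the timer at (372,235). I'll measure these next.

```bash
python3 - <<'E'
from h import *
f=load('top'); P=cloud(f); im=f['frame']
# block top: plane points
v,u=np.mgrid[:400,:640]
roi=lambda a,b,c,d:(u>=a)&(u<b)&(v>=c)&(v<d)
m=roi(265,365,140,250)&(abs(P[...,2]-.05)<.004)
print('block z',np.median(P[m][:,2]))
mm=roi(265,365,140,250)&(P[...,2]>.035); 
c=onz(f,np.c_[u[mm],v[mm]],.05)
r=cv2.minAreaRect(c[:,:2].astype(np.float32)); print('block',r, cv2.boxPoints(r).round(4).tolist())
# spatula: above block
hs=cv2.cvtColor(im,cv2.COLOR_RGB2HSV)
s=roi(265,350,170,220)&(P[...,2]>.0535)
q=P[s]; print(s.sum(), np.percentile(q[:,2],[5,50,95]))
crop=cv2.resize(im[165:245,170:360],None,fx=4,fy=4,interpolation=cv2.INTER_CUBIC)
cv2.imwrite('pics/crop1.png',crop[...,::-1])
h=roi(175,205,195,235)&(P[...,2]>.02)
for a in np.c_[u[h],v[h],(P[h]*1000).round()].astype(int)[::3]: print(*a,end=' | ')
print()
h=roi(432,456,85,260)&(abs(P[...,2]-.318)<.015); 
for vv in range(95,250,6):
    k=h&(v==vv)
    if k.any(): print(vv,u[k].mean().round(1),(P[k].mean(0)*1000).round(),end=' | ')
E
```

```text
block z 0.049840700664733895
block ((0.5126696825027466, -0.04118931293487549), (0.2909209430217743, 0.3060913681983948), 7.403036117553711) [[0.34869998693466187, 0.09179999679327011], [0.3880999982357025, -0.21170000731945038], [0.6765999794006348, -0.17419999837875366], [0.6371999979019165, 0.12929999828338623]]
797 [0.0537426  0.05726818 0.08527357]
189 195 489 319 134 | 192 195 490 312 131 | 195 195 493 308 111 | 198 195 500 309 75 | 201 195 506 309 36 | 190 196 488 319 124 | 193 196 487 309 128 | 196 196 492 307 103 | 199 196 498 308 66 | 202 196 506 309 23 | 191 197 485 317 122 | 194 197 486 308 121 | 197 197 492 310 83 | 200 197 499 310 44 | 190 198 482 318 126 | 193 198 482 309 127 | 196 198 486 307 102 | 199 198 493 309 62 | 202 198 499 308 26 | 191 199 478 313 133 | 194 199 480 308 122 | 197 199 485 308 89 | 200 199 276 -23 1370 | 189 200 475 320 130 | 192 200 475 310 133 | 195 200 478 307 113 | 198 200 484 308 76 | 201 200 490 308 40 | 190 201 473 318 126 | 193 201 473 309 127 | 196 201 478 308 98 | 199 201 484 309 59 | 202 201 490 309 22 | 191 202 470 315 127 | 194 202 4
[... 3660 characters left out ...]
 441.5 [ 662. -363.  313.] | 125 443.0 [ 644. -365.  319.] | 131 443.0 [ 628. -364.  319.] | 137 443.0 [ 613. -364.  317.] | 143 443.0 [ 597. -363.  318.] | 149 443.0 [ 581. -363.  319.] | 155 443.0 [ 566. -362.  318.] | 161 442.0 [ 550. -359.  318.] | 167 442.0 [ 534. -358.  319.] | 173 442.0 [ 519. -357.  320.] | 179 442.0 [ 504. -357.  319.] | 185 442.0 [ 489. -357.  319.] | 191 442.0 [ 474. -356.  318.] | 197 442.0 [ 458. -355.  319.] | 203 442.0 [ 443. -355.  318.] | 209 442.0 [ 428. -355.  317.] | 215 442.0 [ 413. -354.  318.] | 221 441.0 [ 399. -352.  316.] | 227 441.0 [ 383. -349.  324.] | 233 441.0 [ 369. -350.  317.] | 239 441.0 [ 354. -349.  317.] | 245 440.8 [ 340. -348.  317.] |
```

View pics/crop1.png

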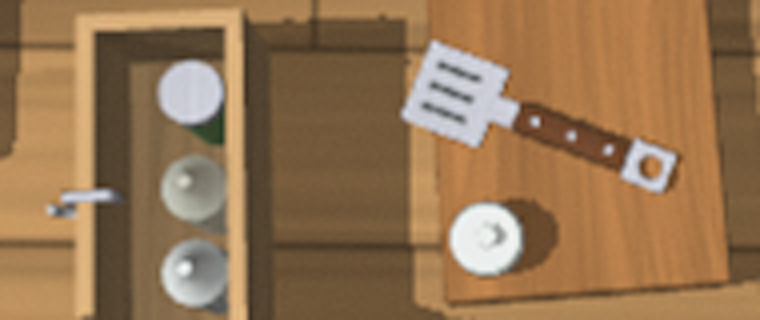

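The crop shows the spatula's eye at about (332.4,206.1) in the full top image and its handle middle at (312.4,198.6). The S-hook lies across the wall at v≈214.5, with its lower tip at (182,217.5). The block's right edge runs from (345.6,165) to (351.6,235).

```bash
python3 - <<'E'
from h import *
f=load('top'); P=cloud(f); im=f['frame']
v,u=np.mgrid[:400,:640]
g=lambda a:(onz(f,[a[:2]],a[2])[0]*1000).round(1)
for n,a in dict(eye=(332.4,206.1,.059),handle=(312.4,198.6,.064),edgeA=(345.6,164.6,.05),edgeB=(351.6,234.6,.05)).items(): print(n,g(a))
# handle mask: dark reddish pixels in block
hs=cv2.cvtColor(im,cv2.COLOR_RGB2HSV)
m=((hs[...,2]<120)&(u>296)&(u<332)&(v>185)&(v<210)).astype(np.uint8)
n,l,st,c=cv2.connectedComponentsWithStats(m); i=1+st[1:,4].argmax(); k=l==i
pts=onz(f,np.c_[u[k],v[k]],.064)[:,:2]*1000; r=cv2.minAreaRect(pts.astype(np.float32)); print('handle',st[i],r)
# blade (grey)
m=((hs[...,1]<60)&(u>266)&(u<300)&(v>170)&(v<206)).astype(np.uint8)
n,l,st,c=cv2.connectedComponentsWithStats(m); i=1+st[1:,4].argmax(); k=l==i
pts=onz(f,np.c_[u[k],v[k]],.053)[:,:2]*1000; r=cv2.minAreaRect(pts.astype(np.float32)); print('blade',st[i],r, pts.mean(0))
# salt
k=(u>275)&(u<308)&(v>210)&(v<245)&(P[...,2]>.075)&(P[...,2]<.12); print('salt',(P[k].mean(0)*1000).round(),np.percentile(P[k],[2,98],axis=0).round(3).tolist())
# right edge by depth
for vv in(175,195,215,230):
    row=P[vv,335:365]; j=np.where(row[:,2]>.03)[0].max(); print('edge',g((335+j+.5,vv,.05)))
# hooks on rail
k=(u>430)&(u<456)&(v>85)&(v<262)&(P[...,2]>.3225)&(P[...,2]<.345)
print(sorted(set(v[k])),(np.c_[u[k],v[k],P[k]*1000].round()[::2]).astype(int).tolist()[:70])
c=im[80:265,395:500]; cv2.imwrite('pics/crop2.png',cv2.resize(c,None,fx=3,fy=3,interpolation=cv2.INTER_CUBIC)[...,::-1])
E
```

```text
eye [471.9 -98.6  59. ]
handle [493.8 -37.   64. ]
edgeA [ 605.3 -140.5   50. ]
edgeB [ 385.6 -158.    50. ]
handle [298 191  30  17 213] ((494.36480712890625, -37.33552932739258), (88.33704376220703, 26.03113555908203), 68.99946594238281)
blade [270 175  30  27 501] ((524.822265625, 45.209449768066406), (84.75154876708984, 67.54003143310547), 69.6805419921875) [526.57908807  50.47068547]
salt [411.  24.  86.] [[0.387, -0.0, 0.078], [0.437, 0.05, 0.1]]
edge [ 572.  -146.3   50. ]
edge [ 508.6 -152.2   50. ]
edge [ 446. -155.   50.]
edge [ 399.7 -160.8   50. ]
[np.int64(94), np.int64(97), np.int64(101), np.int64(103), np.int64(104), np.int64(109), np.int64(110), np.int64(111), np.int64(112), np.int64(114), np.int64(115), np.int64(116), np.int64(117), np.int64(123), np.int64(124), np.int64(128), np.int64(139), np.int64(140), np.int64(141), np.int64(144), np.int64(148), np.int64(151), np.int64(154), np.int64(166), np.int64(167), np.int64(172), np.int64(173), np.int64(174), np.int64(182), np.int64(192), np.int64(199), np.int64(202), np.int64(225), np.int64(226), np.int64(227), np.int64(2
[... 1168 characters left out ...]
 [441, 202, 445, -351, 324], [437, 225, 388, -338, 326], [439, 225, 388, -343, 327], [441, 225, 388, -349, 324], [443, 225, 388, -353, 325], [445, 225, 388, -358, 326], [447, 225, 388, -363, 327], [449, 225, 388, -369, 323], [437, 226, 385, -338, 327], [439, 226, 385, -342, 328], [441, 226, 385, -348, 327], [443, 226, 385, -353, 325], [445, 226, 385, -357, 327], [447, 226, 385, -363, 326], [449, 226, 386, -368, 326], [437, 227, 383, -338, 327], [439, 227, 383, -343, 327], [441, 227, 383, -347, 328], [443, 227, 383, -354, 323], [445, 227, 383, -358, 326], [447, 227, 383, -362, 327], [449, 227, 383, -366, 330], [443, 228, 381, -353, 324], [449, 228, 381, -367, 327], [442, 241, 349, -350, 323]]
```

View pics/crop2.png

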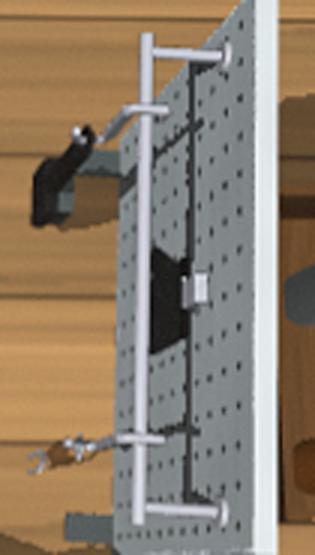

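The crop shows the two hung hooks crossing the rail at x≈667 (brush) and x≈385 (fork), so the free middle is near x≈526 with the rail at y≈-358. The heights and sizes agree with what was given. I'll move to just above the handle.

```bash
python3 -m creep '{"commands":[[298,-657,0,-92.4,60],[298,-657,0,-92.4,60],[298,-657,0,-92.4,60],[298,-657,0,-92.4,60],[298,-657,0,-92.4,60],[298,-657,0,-92.4,60],[298,-657,0,-92.4,60],[298,-657,0,-92.4,60],[298,-657,0,-92.4,60],[298,-657,0,-92.4,60],[298,-657,0,-92.4,60],[298,-657,0,-92.4,60],[298,-657,0,-92.4,60],[298,-657,0,-92.4,60],[298,-657,-60,-92.4,60],[298,-657,-60,-92.4,60],[298,-657,-60,-92.4,60],[298,-657,-60,-92.4,60]]}' 40
python3 - <<'E'
from h import *
f=grab('wrist'); print(f['world_from_camera'].round(3).tolist(),f['K'].round(0).tolist(),f['k1'])
cv2.imwrite('pics/w1.png',f['frame'][...,::-1])
s=sense(); print(s['eef_pos'],s['eef_rot'],s['joint_pos'].round(2))
E
```

```text
t: 1.9
eef_pos: [0.5031, -0.0128, 0.1718]
eef_rot: [-0.0, 0.819, 0.573, -0.0]
wrist_force: [-0.8, -0.3, -0.6]
finger_gap: 0.709
finger_force: 0.0
[[0.94, 0.329, 0.092, 0.526], [-0.342, 0.906, 0.249, 0.048], [-0.001, -0.265, 0.964, 0.314], [0.0, 0.0, 0.0, 1.0]] [[277.0, 0.0, 321.0], [0.0, 277.0, 203.0], [0.0, 0.0, 1.0]] -0.04685107684150993
[ 0.50354373 -0.01254233  0.17230277] [-7.77047611e-05  8.19070136e-01  5.73693031e-01  6.42716779e-04] [-0.62  0.31  0.63  2.05 -0.24  0.85 -0.2 ]
```

View pics/w1.png

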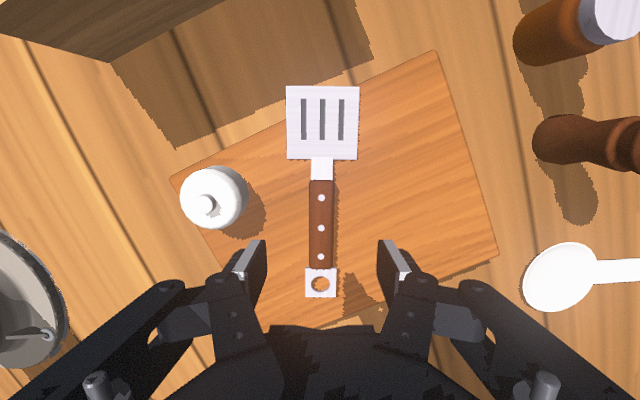

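The wrist view shows the spatula upright and centred: blade end at (322,86), rivet at (320,227), eye at (320,284). I'll compare that with the top-view estimate.

```bash
python3 - <<'E'
from h import *
f=load('wrist')
for n,a,z in(('bladeend',(322,86),.053),('h0',(321.5,180),.064),('mid',(320.5,227),.064),('h1',(320,268),.064),('eye',(320,284),.059)): print(n,(onz(f,[a],z)[0]*1000).round(1),(dep(f,[a])[0]*1000).round(1))
E
```

```text
bladeend [538.5  81.5  53. ] [538.5  81.6  52.1]
h0 [510.1   4.5  64. ] [510.2   3.5  59.1]
mid [493.6 -38.   64. ] [493.2 -37.7  64.4]
h1 [478.1 -78.9  64. ] [477.9 -79.4  62.9]
eye [470.8 -98.8  59. ] [ 468.8 -104.2   49.7]
```

```bash
python3 -m creep '{"commands":[[0,0,-40,0,50],[0,0,-80,0,45],[0,0,-105,0,45],[0,0,-112,0,45],[0,0,-117,0,45],[0,0,-117,0,45],[0,0,-117,0,10],[0,0,-117,0,10],[0,0,-117,0,10],[0,0,-117,0,10],[0,0,-117,0,10],[0,0,-117,0,10],[0,0,-117,0,10],[0,0,-117,0,10]]}' 40
```

```text
t: 3.35
eef_pos: [0.504, -0.0136, 0.0558]
eef_rot: [0.0, 0.82, 0.573, 0.001]
wrist_force: [-1.1, 1.6, 7.0]
finger_gap: 0.263
finger_force: 39.3
```

```bash
python3 -m creep '{"commands":[[0,0,6,0,10],[0,0,12,0,10],[0,-10,14,3,10],[2,-25,14,8,10],[4,-40,14,14,10],[6,-55,14,18,10],[8,-70,14,22,10],[9,-77,14,22.5,10],[9,-77,14,22.5,10],[9,-77,10,22.5,10],[9,-77,6,22.5,10],[9,-77,4,22.5,10],[9,-77,3,22.5,10],[9,-77,2,22.5,10],[9,-77,2,22.5,10],[9,-77,2,22.5,10]]}'
python3 - <<'E'
from h import *
f=grab('wrist'); cv2.imwrite('pics/w2.png',f['frame'][...,::-1])
E
```

```text
t: 4.95
eef_pos: [0.5122, -0.0908, 0.0564]
eef_rot: [0.0, 0.692, 0.722, 0.0]
wrist_force: [-0.9, -0.2, -1.9]
finger_gap: 0.266
finger_force: 39.8
```

View pics/w2.png

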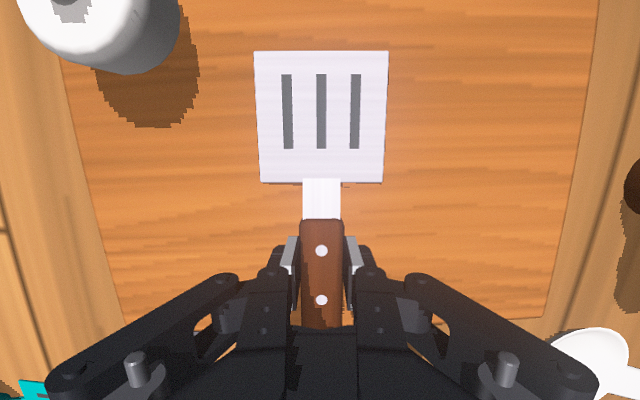

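The wrist view shows the handle gripped squarely with the blade forward, and the cellar at upper left is clear. I'll lower the last bit and release.

```bash
python3 -m creep '{"commands":[[0,0,-1,0,10],[0,0,-2,0,10],[0,0,-2,0,15],[0,0,-2,0,30],[0,0,-2,0,45],[0,0,-2,0,50],[0,0,-2,0,50],[0,0,10,0,50],[0,0,30,0,50],[0,0,60,0,50],[0,0,100,0,50],[0,0,130,0,50],[0,30,150,0,60],[0,30,150,0,60],[0,30,150,0,60]]}'
python3 - <<'E'
from h import *
f=grab('wrist'); cv2.imwrite('pics/w3.png',f['frame'][...,::-1]); f=grab('top');
cv2.imwrite('pics/t3.png',cv2.resize(f['frame'][140:250,255:395],None,fx=5,fy=5,interpolation=cv2.INTER_CUBIC)[...,::-1])
E
```

```text
t: 6.5
eef_pos: [0.5124, -0.0603, 0.2072]
eef_rot: [0.0, 0.692, 0.722, 0.001]
wrist_force: [-0.4, 0.2, -0.8]
finger_gap: 0.705
finger_force: 0.0
```

View pics/w3.png

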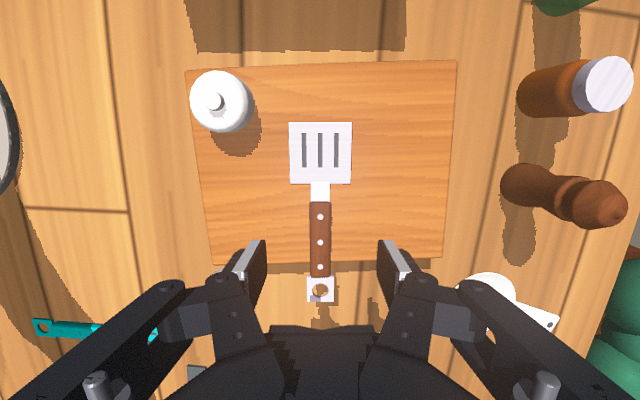

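The wrist view shows the spatula lying flat, with its eye at about (320,291) beyond the block edge (v≈262). I'll refine the eye and look at the hook from above.

```bash
cat > eye.py <<'E'
from h import *
f=load('wrist'); im=f['frame'].astype(int); hs=cv2.cvtColor(f['frame'],cv2.COLOR_RGB2HSV)
v,u=np.mgrid[:400,:640]
g=((hs[...,1]<60)&(hs[...,2]>150)&(abs(u-320)<22)&(v>272)&(v<312)).astype(np.uint8)
cs,h=cv2.findContours(g,cv2.RETR_CCOMP,cv2.CHAIN_APPROX_NONE)
for c,k in zip(cs,h[0]):
    if cv2.contourArea(c)>40:
        r=cv2.minAreaRect(c); p=onz(f,c[:,0],.059); print('hole' if k[3]>=0 else 'tab',cv2.contourArea(c),np.round(r[0],1),np.round(r[1],1),'world',((p.max(0)+p.min(0))*500).round(1),((p.max(0)-p.min(0))*1000).round(1))
g=lambda a,z:(onz(f,[a],z)[0]*1000).round(1)
print('blade end',g((320.5,122),.053),'edge',g((290,263.5),.05),g((350,260),.05),'rivet',g((320,242),.064))
E
python3 eye.py
python3 -m creep '{"commands":[[-79,340,53,0,60],[-79,340,53,0,60],[-79,340,53,0,60],[-79,340,53,0,60],[-79,340,53,0,60],[-79,340,53,0,60],[-79,340,53,0,60],[-79,340,53,0,60],[-79,340,53,0,60],[-79,340,53,0,60],[-79,340,53,0,60],[-79,340,53,0,60],[-79,340,53,0,60]]}'
python3 - <<'E'
from h import *
f=grab('wrist'); cv2.imwrite('pics/w4.png',f['frame'][...,::-1])
E
```

```text
tab 630.5 [320. 288.] [26. 26.] world [ 516.4 -179.6   59. ] [32.5 36.7  0. ]
hole 184.0 [320.  290.5] [16. 15.] world [ 516.2 -182.9   59. ] [19.3 20.8  0. ]
blade end [508.4  10.3  53. ] edge [ 479.1 -153.3   50. ] [ 550.3 -145.6   50. ] rivet [ 513.5 -118.    64. ]
t: 7.9
eef_pos: [0.4335, 0.2781, 0.2592]
eef_rot: [0.0, 0.693, 0.721, -0.0]
wrist_force: [0.6, -0.3, 1.4]
finger_gap: 0.7
finger_force: 0.0
```

View pics/w4.png

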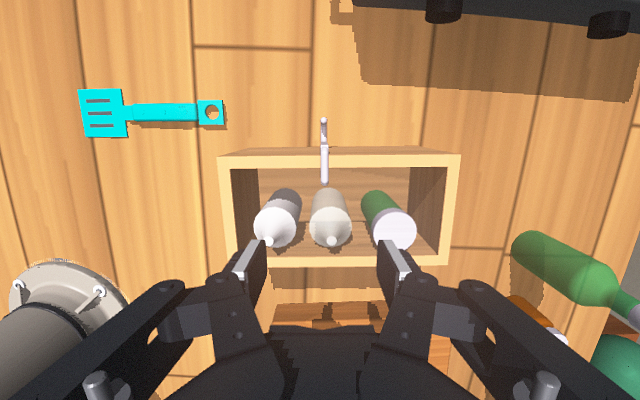

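The wrist view shows the hook's top bar from (324,146) to (324.5,182) and the lower tip at (323,120). The caddy rim lies just below the bar.

```bash
python3 - <<'E'
from h import *
f=load('wrist'); P=cloud(f)
v,u=np.mgrid[:400,:640]
g=lambda a,z:(onz(f,[a],z)[0]*1000).round(1)
k=(abs(u-324)<9)&(v>135)&(v<190)&(P[...,2]>.1335)&(P[...,2]<.15)
c=np.c_[u[k],v[k]]; p=onz(f,c,.138)*1000
print('topbar',len(c),c.min(0),c.max(0),p.min(0),p.max(0),p.mean(0), 'slope dx/dy',np.polyfit(p[:,1],p[:,0],1))
k=(abs(u-323)<9)&(v>110)&(v<146)&(P[...,2]>.03)&(P[...,2]<.132)
for vv in range(114,148,2):
    j=k&(v==vv)
    if j.any(): print(vv,u[j].mean(),(P[j].mean(0)*1000).round(),end='|')
print('tip',g((323,120),.073))
print('rim outer',g((260,152),.130),g((324,149.5),.13),g((400,150),.130),'inner',g((324,167),.13))
r=[(uu,np.where((P[100:200,uu,2]>.12)&(P[100:200,uu,2]<.14))[0]) for uu in(250,280,300,350,380,420)]
for uu,a in r: print(uu,a.min()+100,g((uu,a.min()+99.5),.13))
E
```

```text
topbar 286 [321 148] [328 185] [431.14349992 289.43936206 138.        ] [439.16632539 324.76958587 138.        ] [435.12128314 307.41729232 138.        ] slope dx/dy [-4.43191735e-02  4.48745763e+02]
118 323.5 [433. 354.  71.]|120 324.0 [433. 352.  71.]|122 323.5 [433. 349.  72.]|124 323.5 [433. 347.  59.]|126 323.5 [433. 345.  55.]|128 323.5 [433. 343.  53.]|130 323.5 [433. 340.  52.]|132 323.0 [433. 338.  52.]|134 323.5 [434. 335.  51.]|136 323.5 [434. 333.  52.]|138 323.5 [434. 331.  52.]|140 323.5 [434. 328.  54.]|142 324.0 [434. 327.  82.]|144 324.0 [434. 328. 124.]|tip [432.2 351.5  73. ]
rim outer [372.2 317.9 130. ] [434.1 322.7 130. ] [507.7 325.4 130. ] inner [434.8 305.8 130. ]
250 155 [362.4 315.1 130. ]
280 155 [391.6 316.2 130. ]
300 155 [411. 317. 130.]
350 154 [459.4 319.9 130. ]
380 154 [488.5 321.2 130. ]
420 154 [527.7 323.  130. ]
```

```bash
python3 -m creep '{"commands":[[1,40,0,0,50],[1,64,-20,0,45],[1,64,-60,0,40],[1,64,-100,0,40],[1,64,-140,0,40],[1,64,-160,0,40],[1,64,-171,0,40],[1,60,-171,0,40],[1,55.5,-171,0,40],[1,55.5,-171,0,40],[1,55.5,-171,0,40]]}' 80
python3 - <<'E'
from h import *
f=grab('wrist'); cv2.imwrite('pics/w5.png',f['frame'][...,::-1])
E
```

```text
t: 9.05
eef_pos: [0.4349, 0.3349, 0.0896]
eef_rot: [-0.0, 0.692, 0.722, 0.001]
wrist_force: [0.0, -0.5, -0.3]
finger_gap: 0.47
finger_force: 0.0
```

View pics/w5.png

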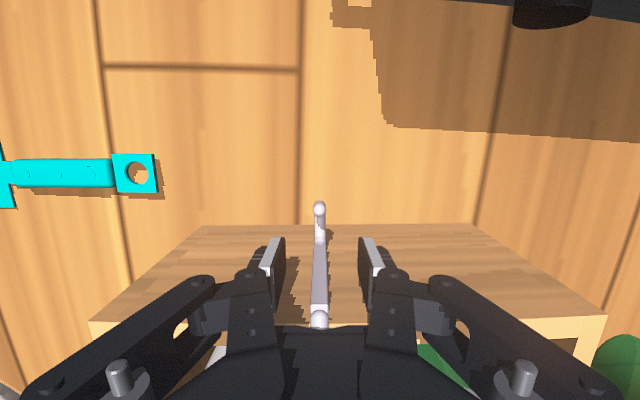

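The wrist view shows the hook's shank (u≈320) centred between the pads, with the caddy wall behind and untouched. I'll close on it and lift clear.

```bash
python3 -m creep '{"commands":[[0,0,0,0,25],[0,0,0,0,12],[0,0,0,0,0],[0,0,0,0,0],[0,0,0,0,0],[0,0,0,0,0],[0,0,0,0,0],[0,0,0,0,0]]}' 80
python3 -m creep '{"commands":[[0,0,8,0,0],[0,0,25,0,0],[0,0,60,0,0],[0,0,100,0,0],[0,0,150,0,0],[0,0,180,0,0],[0,0,180,0,0],[0,0,180,0,0]]}' 80
python3 - <<'E'
from h import *
f=grab('wrist'); P=cloud(f); v,u=np.mgrid[:400,:640]
s=sense(); z=s['eef_pos'][2]; print(s['eef_pos'],f['world_from_camera'][:3,3].round(4))
k=(abs(u-320)<8)&(v>150)&(v<330)&(P[...,2]>.15)&(f['range_z']>0)
for vv in range(150,330,3):
    j=k&(v==vv)
    if j.any(): print(vv,u[j].mean().round(1),j.sum(),(P[j].mean(0)*1000).round(),end='|')
cv2.imwrite('pics/w6.png',f['frame'][...,::-1])
f=grab('top'); f=grab('scene')
E
```

```text
t: 9.9
eef_pos: [0.4341, 0.3348, 0.0885]
eef_rot: [-0.0, 0.692, 0.722, 0.0]
wrist_force: [-2.1, 0.1, 5.6]
finger_gap: 0.073
finger_force: 78.1
t: 10.7
eef_pos: [0.4342, 0.3343, 0.2686]
eef_rot: [0.0, 0.692, 0.722, 0.0]
wrist_force: [0.2, 0.8, -1.7]
finger_gap: 0.073
finger_force: 78.8
[0.43361695 0.33391927 0.26744257] [0.4312 0.3996 0.4109]
201 321.5 6 [433. 354. 240.]|204 321.0 11 [433. 354. 247.]|207 321.5 12 [433. 353. 250.]|210 321.0 13 [433. 352. 251.]|213 321.5 12 [433. 350. 252.]|216 321.5 12 [434. 344. 239.]|219 321.5 12 [434. 339. 231.]|222 321.5 12 [434. 337. 231.]|225 321.5 12 [434. 335. 231.]|228 321.5 12 [434. 333. 231.]|231 321.5 12 [434. 331. 232.]|234 321.5 12 [434. 329. 233.]|237 320.0 15 [434. 330. 242.]|240 320.0 15 [434. 329. 245.]|243 320.0 15 [434. 328. 247.]|246 320.0 15 [434. 330. 256.]|249 320.0 15 [434. 330. 259.]|252 320.0 15 [434. 330. 263.]|255 320.0 15 [434. 330. 267.]|258 320.0 15 [434. 330. 271.]|261 320.0 15 [434. 330. 274.]|264 320.0 15 [434. 330. 278.]|267 320.0 15 [434. 329. 281.]|270 320.0 15 [434. 329. 283.]|273 320.0 15 [434. 329. 286.]|276 320.0 15 [434. 329. 289.]|279 320.0 15 [434. 329. 291.]|282 320.0 15 [434. 328. 293.]|285 320.0 15 [434. 328. 296.]|288 320.0 15 [434. 328. 298.]|291 320.0 15 [434. 328. 300.]|294 320.0 15 [434. 328. 302.]|297 320.0 15 [434. 327. 304.]|300 320.0 15 [434. 327. 306.]|303 320.0 15 [434. 327. 308.]|306 320.0 15 [434. 327. 310.]|309 320.0 15 [434. 326. 310.]|312 320.0 15 [434. 325. 311.]|315 320.0 15 [434. 324. 312.]|318 320.0 15 [434. 324. 314.]|321 320.0 15 [434. 323. 315.]|324 320.0 15 [434. 322. 315.]|327 320.0 15 [434. 321. 316.]|
```

```bash
python3 -m creep '{"commands":[[8,-40,0,0,0],[15,-85,0,0,0],[22,-130,0,0,0],[29,-175,0,0,0],[36,-220,0,0,0],[43,-265,0,0,0],[50,-310,0,0,0],[57,-355,0,0,0],[64,-400,0,0,0],[70,-445,0,0,0],[76,-490,0,0,0],[81,-530,0,0,0],[83,-560,0,0,0],[83,-574,0,0,0],[83,-574,0,0,0],[83,-574,-40,0,0],[83,-574,-80,0,0],[83,-574,-110,0,0],[83,-574,-110,0,0],[83,-574,-110,0,0]]}' 80
python3 - <<'E'
from h import *
f=grab('wrist'); P=cloud(f); v,u=np.mgrid[:400,:640]
print(sense()['eef_pos'])
k=(abs(u-320)<8)&(v>195)&(v<235)&(P[...,2]>.08)
for vv in range(198,235,3):
    j=k&(v==vv)
    if j.any(): print(vv,u[j].mean().round(1),j.sum(),(P[j].mean(0)*1000).round(),end='|')
hs=cv2.cvtColor(f['frame'],cv2.COLOR_RGB2HSV)
g=((hs[...,1]<60)&(hs[...,2]>150)&(abs(u-320)<60)&(v>90)&(v<240)).astype(np.uint8)
cs,h=cv2.findContours(g,cv2.RETR_CCOMP,cv2.CHAIN_APPROX_NONE)
for c,q in zip(cs,h[0]):
    if cv2.contourArea(c)>40:
        p=onz(f,c[:,0],.059); print('hole' if q[3]>=0 else 'out',cv2.contourArea(c),c[:,0].min(0),c[:,0].max(0),((p.max(0)+p.min(0))*500).round(1),((p.max(0)-p.min(0))*1000).round(1))
E
```

```text
t: 12.85
eef_pos: [0.5171, -0.2385, 0.1583]
eef_rot: [-0.001, 0.692, 0.722, -0.0]
wrist_force: [-0.3, -0.2, 0.3]
finger_gap: 0.076
finger_force: 78.8
[ 0.51788932 -0.23913338  0.15939778]
201 321.5 6 [ 516. -218.  131.]|204 321.5 12 [ 516. -219.  136.]|207 321.5 12 [ 516. -219.  141.]|210 321.0 13 [ 516. -221.  141.]|213 321.5 12 [ 516. -223.  141.]|216 321.5 12 [ 517. -224.  142.]|219 321.5 12 [ 517. -234.  121.]|222 321.5 12 [ 517. -236.  120.]|225 321.5 12 [ 517. -238.  120.]|228 321.5 12 [ 517. -240.  121.]|231 321.5 12 [ 517. -242.  122.]|234 321.5 12 [ 517. -244.  123.]|out 339.5 [315 201] [327 239] [ 517.  -255.8   59. ] [11.4 37.1  0. ]
out 1526.0 [304 116] [342 157] [ 515.9 -181.    59. ] [33.6 35.4  0. ]
hole 407.5 [312 127] [335 151] [ 516.2 -182.9   59. ] [19.7 20.   0. ]
out 44.5 [320  91] [327  99] [ 514.6 -147.4   59. ] [5.8 6.3 0. ]
```

```bash
python3 -m creep '{"commands":[[0,0,-40,0,0],[0,0,-75,0,0],[0,0,-93,0,0],[0,0,-93,0,0],[0,0,-93,0,0],[0,10,-93,0,0],[0,20,-93,0,0],[0,30,-93,0,0],[0,36,-93,0,0],[0,39,-93,0,0],[0,39,-93,0,0],[0,39,-93,0,0]]}' 80
python3 - <<'E'
from h import *
f=grab('wrist'); w=f['frame'][120:320,200:440]; t=grab('top')['frame'][180:230,320:380]
a=cv2.resize(w,None,fx=2.5,fy=2.5,interpolation=cv2.INTER_CUBIC)
cv2.imwrite('pics/w7.png',a[...,::-1]); print(sense()['eef_pos'])
E
```

```text
t: 14.1
eef_pos: [0.5171, -0.2007, 0.0654]
eef_rot: [0.0, 0.692, 0.722, -0.0]
wrist_force: [-0.7, 0.4, -1.1]
finger_gap: 0.071
finger_force: 78.8
[ 0.51706967 -0.20094424  0.06533668]
```

View pics/w7.png

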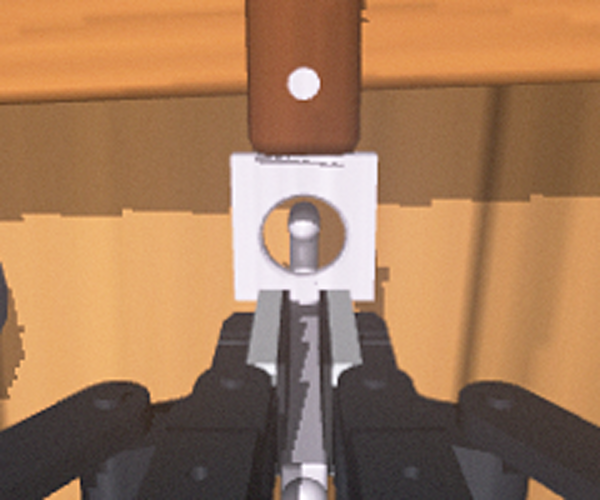

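The view shows the hook's tip at (304,222), standing under the middle of the eye at (303,235). That 13 px offset is the expected parallax, so I'll raise it through.

```bash
python3 -m creep '{"commands":[[0,0,5,0,0],[0,0,10,0,0],[0,0,15,0,0],[0,0,19,0,0],[0,0,19,0,0],[0,0,19,0,0],[0,0,19,0,0],[0,0,19,0,0],[0,0,19,0,0]]}' 80
python3 - <<'E'
from h import *
f=grab('wrist'); P=cloud(f); v,u=np.mgrid[:400,:640]
print(sense()['eef_pos'])
hs=cv2.cvtColor(f['frame'],cv2.COLOR_RGB2HSV)
cv2.imwrite('pics/w8.png',f['frame'][...,::-1])
for vv in range(195,240,3):
    a=P[vv,314:328]*1000; print(vv,a[7].round(),f['frame'][vv,302:340:4].mean(1).round().astype(int).tolist())
E
```

```text
t: 15.1
eef_pos: [0.517, -0.2004, 0.0841]
eef_rot: [-0.0, 0.692, 0.722, -0.0]
wrist_force: [-0.6, -0.2, -0.1]
finger_gap: 0.078
finger_force: 78.8
[ 0.51704123 -0.20037212  0.08415992]
195 [ 516. -190.   -0.] [240, 238, 178, 121, 120, 118, 124, 118, 233, 234]
198 [ 516. -193.   -1.] [240, 234, 171, 176, 174, 122, 119, 117, 144, 237]
201 [ 516. -180.   59.] [241, 189, 172, 175, 127, 156, 116, 116, 114, 240]
204 [ 516. -180.   64.] [240, 168, 176, 174, 162, 195, 123, 119, 116, 227]
207 [ 516. -181.   66.] [241, 168, 173, 171, 230, 238, 167, 117, 116, 227]
210 [ 516. -183.   68.] [240, 187, 173, 176, 237, 241, 179, 117, 114, 236]
213 [ 516. -184.   69.] [240, 232, 144, 174, 220, 224, 131, 117, 168, 236]
216 [ 516. -187.   67.] [241, 235, 214, 171, 168, 141, 116, 148, 232, 235]
219 [ 516. -193.   55.] [239, 238, 239, 225, 82, 112, 112, 243, 234, 235]
222 [ 516. -194.   58.] [240, 236, 241, 236, 239, 237, 240, 243, 235, 236]
225 [ 516. -196.   58.] [241, 236, 239, 238, 239, 237, 238, 242, 233, 236]
228 [ 517. -198.   59.] [238, 235, 238, 234, 236, 234, 235, 236, 230, 229]
231 [ 517. -204.   47.] [171, 169, 172, 168, 132, 138, 107, 114, 115, 113]
234 [ 517. -205.   50.] [172, 170, 172, 172, 128, 254, 126, 115, 112, 169]
237 [ 517. -207.   51.] [173, 163, 162, 62, 218, 228, 152, 106, 166, 162]
```

```bash
python3 -m creep '{"commands":[[0,0,4,0,0],[0,0,8,0,0],[0,1,14,0,0],[0,2,22,0,0],[0,3,30,0,0],[0,5,38,0,0],[0,7,46,0,0],[0,9,53,0,0],[0,11,60,0,0],[0,14,68,0,0],[0,17,76,0,0],[0,20,84,0,0],[0,23,92,0,0],[0,28,100,0,0],[0,33,108,0,0],[0,38,116,0,0],[0,44,124,0,0],[0,51,132,0,0],[0,57,140,0,0],[0,62,146,0,0]]}' 80
python3 -m creep '{"commands":[[0,8,6,0,0],[0,16,12,0,0],[0,24,18,0,0],[0,31,24,0,0],[0,37,30,0,0],[0,42,36,0,0],[0,46,42,0,0],[0,49,48,0,0],[0,50,54,0,0],[0,50,60,0,0],[0,50,66,0,0],[0,50,72,0,0],[0,50,78,0,0],[0,50,84,0,0],[0,50,87,0,0],[0,50,87,0,0],[0,50,87,0,0],[0,50,87,0,0],[0,50,87,0,0]]}' 80
python3 - <<'E'
from h import *
for n in('scene','top','wrist'):
    f=grab(n); cv2.imwrite(f'pics/{n}9.png',f['frame'][...,::-1])
    if n=='scene':
        P=cloud(f); k=(abs(P[...,0]-.515)<.05)&(P[...,1]>-.22)&(P[...,1]<0)&(P[...,2]>.062)&(P[...,2]<.29)
        q=P[k]
        for z in np.arange(.06,.29,.015):
            j=abs(q[:,2]-z)<.0075
            if j.sum()>2: print((z*1000).round(),j.sum(),np.percentile(q[j],[10,50,90],axis=0)[:,:2].round(3).tolist())
E
```

```text
t: 17.15
eef_pos: [0.5172, -0.1374, 0.231]
eef_rot: [-0.0, 0.692, 0.722, 0.0]
wrist_force: [-0.7, 0.8, -1.6]
finger_gap: 0.078
finger_force: 78.6
t: 19.05
eef_pos: [0.517, -0.0885, 0.317]
eef_rot: [-0.0, 0.692, 0.722, -0.0]
wrist_force: [0.0, -0.2, -2.5]
finger_gap: 0.07
finger_force: 78.6
75.0 9 [[0.499, -0.119], [0.527, -0.117], [0.548, -0.115]]
90.0 79 [[0.496, -0.12], [0.52, -0.117], [0.546, -0.114]]
105.0 84 [[0.495, -0.117], [0.523, -0.115], [0.55, -0.112]]
120.0 85 [[0.495, -0.115], [0.524, -0.113], [0.547, -0.11]]
135.0 88 [[0.493, -0.114], [0.518, -0.11], [0.547, -0.108]]
150.0 54 [[0.505, -0.111], [0.521, -0.107], [0.539, -0.104]]
165.0 25 [[0.511, -0.107], [0.522, -0.104], [0.53, -0.102]]
180.0 37 [[0.511, -0.107], [0.522, -0.104], [0.531, -0.101]]
195.0 35 [[0.512, -0.104], [0.522, -0.102], [0.53, -0.096]]
210.0 38 [[0.512, -0.102], [0.521, -0.099], [0.529, -0.096]]
225.0 42 [[0.509, -0.1], [0.521, -0.097], [0.529, -0.093]]
240.0 37 [[0.511, -0.098], [0.52, -0.096], [0.529, -0.093]]
255.0 54 [[0.506, -0.095], [0.517, -0.09], [0.529, -0.086]]
270.0 35 [[0.503, -0.09], [0.526, -0.086], [0.533, -0.084]]
285.0 44 [[0.505, -0.098], [0.521, -0.085], [0.529, -0.073]]
```

```bash
python3 -m creep '{"commands":[[0,-3,2,0,0],[1,-8,3,0,0],[2,-16,3,0,0],[3,-26,3,-1,0],[4,-38,3,-1,0],[5,-50,3,-2,0],[5,-62,3,-2,0],[6,-74,3,-3,0],[6,-86,3,-3,0],[7,-98,3,-4,0],[7,-110,3,-4,0],[8,-122,3,-5,0],[8,-134,3,-5,0],[9,-146,3,-5.3,0],[9,-157,3,-5.3,0],[9,-167,3,-5.3,0],[9,-176,3,-5.3,0],[9,-183,3,-5.3,0],[9,-188,3,-5.3,0],[9,-190,3,-5.3,0]]}' 80
python3 -m creep '{"commands":[[0,0,0,0,0],[0,0,0,0,0],[0,0,0,0,0],[0,0,0,0,0],[0,0,0,0,0],[0,0,0,0,0]]}' 80
cat > rail.py <<'E'
from h import *
s=sense(); T=s['eef_pos']; print(T, s['wrist_force'].round(1))
for n in('scene','top','wrist'):
    f=grab(n); cv2.imwrite(f'pics/{n}10.png',f['frame'][...,::-1]); P=cloud(f)
    R=(P[...,0]>.40)&(P[...,0]<.65)&(P[...,1]<-.335)&(P[...,1]>-.39)&(abs(P[...,2]-.314)<.02)&(abs(P[...,0]-T[0])>.04)
    q=P[R]*1000; 
    if len(q)>20:
        a=np.polyfit(q[:,0]-526,q[:,1],1); print(n,'rail',len(q),'y@526',a[1].round(1),'slope',a[0].round(4),'z pct',np.percentile(q[:,2],[5,50,95]).round(1),'y-resid pct',np.percentile(q[:,1]-np.polyval(a,q[:,0]-526),[5,95]).round(1))
    H=(abs(P[...,0]-T[0])<.012)&(P[...,1]<T[1]-.005)&(P[...,1]>T[1]-.06)&(P[...,2]>T[2]-.005)&(P[...,2]<T[2]+.06)
    q=P[H]*1000
    if len(q)>3:
        print(n,'hook',len(q),'x,y,z pct',np.percentile(q,[3,50,97],axis=0).round(1).tolist())
        t=q[q[:,2]>q[:,2].max()-8]; print('   top pts',len(t),np.percentile(t,[3,50,97],axis=0).round(1).tolist())
E
python3 rail.py
```

```text
t: 21.2
eef_pos: [0.5261, -0.2788, 0.3203]
eef_rot: [-0.0, 0.725, 0.689, 0.0]
wrist_force: [-0.2, 0.1, -3.2]
finger_gap: 0.075
finger_force: 78.6
t: 21.8
eef_pos: [0.5262, -0.2781, 0.3203]
eef_rot: [-0.0, 0.725, 0.689, 0.0]
wrist_force: [0.6, 0.6, -3.3]
finger_gap: 0.074
finger_force: 78.5
[ 0.5261885  -0.27805994  0.32025794] [ 0.6  0.6 -3.3]
scene rail 376 y@526 -361.4 slope -0.0543 z pct [312.4 319.  321.8] y-resid pct [-3.7  5.6]
scene hook 211 x,y,z pct [[516.5, -321.5, 319.0], [528.1, -290.8, 355.2], [536.8, -284.5, 375.7]]
   top pts 16 [[514.9, -290.1, 372.6], [520.4, -287.8, 375.4], [536.8, -284.9, 379.5]]
top rail 103 y@526 -366.3 slope -0.118 z pct [313.9 318.6 322.6] y-resid pct [-5.8  5. ]
wrist hook 1351 x,y,z pct [[520.1, -291.3, 319.4], [525.9, -285.7, 359.1], [531.7, -283.9, 369.1]]
   top pts 405 [[519.4, -292.0, 364.4], [525.8, -288.7, 366.7], [532.3, -283.6, 371.0]]
```

```bash
python3 - <<'E'
from h import *
f=load('scene'); P=cloud(f); T=sense()['eef_pos']
H=(abs(P[...,0]-T[0])<.012)&(P[...,1]<T[1]-.014)&(P[...,1]>T[1]-.06)&(P[...,2]>T[2])&(P[...,2]<T[2]+.06)
v,u=np.where(H)
for i in np.argsort(P[v,u,1]): print(u[i],v[i],*(P[v[i],u[i]]*1000).round().astype(int),end='|')
f=load('top');P=cloud(f)
H=(abs(P[...,0]-T[0])<.015)&(P[...,1]<T[1]-.01)&(P[...,1]>T[1]-.06)&(P[...,2]>T[2])&(P[...,2]<T[2]+.06)
v,u=np.where(H); print()
for i in np.argsort(P[v,u,1]): print(u[i],v[i],*(P[v[i],u[i]]*1000).round().astype(int),end='|')
E
```

```text
286 220 526 -323 365|286 223 525 -322 356|286 224 525 -322 353|285 221 523 -322 360|286 226 525 -322 346|285 220 523 -322 363|287 225 527 -322 350|286 221 525 -321 361|287 223 527 -321 356|285 219 522 -321 366|287 227 527 -321 344|286 222 525 -321 358|287 219 528 -321 368|286 219 525 -321 366|286 225 524 -321 348|287 224 527 -321 352|287 226 526 -321 346|287 222 527 -320 358|288 224 529 -320 353|288 222 529 -320 359|287 220 526 -319 363|288 226 528 -319 346|288 220 529 -319 364|288 225 528 -319 349|286 218 524 -319 367|287 217 526 -319 372|288 223 528 -319 355|287 218 526 -319 368|286 217 523 -318 370|288 219 528 -318 366|288 221 528 -318 360|288 218 528 -318 369|287 216 524 -316 371|288 216 526 -315 372|288 217 526 -314 368|289 218 528 -314 366|289 216 528 -314 372|289 217 528 -313 368|290 217 530 -313 369|289 215 526 -310 371|288 215 523 -310 369|290 216 528 -309 368|291 216 530 -308 368|290 215 527 -308 370|289 214 523 -306 369|291 215 528 -305 368|290 214 525 -304 369|291 214 526 -303 369|292 215 529 -303 367|292 214 528 -301 368|290 213 522 -301 368|291 213 525 -300 369|293 213 529 -299 370|292 213 527 -299 369|293 214 529 -299 367|293 215 529 -299 364|292 212 525 -296 369|293 212 527 -296 370|294 214 530 -296 365|294 213 529 -295 368|294 212 529 -294 370|293 227 525 -294 322|293 211 526 -294 371|293 223 525 -293 334|294 215 528 -293 360|295 216 531 -293 358|295 223 530 -293 336|294 218 528 -293 350|294 217 528 -293 353|295 215 531 -293 360|293 225 524 -293 327|295 225 530 -293 330|294 226 527 -293 325|294 224 527 -293 331|293 218 525 -293 349|295 222 530 -293 339|293 220 524 -293 342|293 219 524 -292 345|293 216 525 -292 355|294 227 527 -292 322|295 220 530 -292 345|
```

```bash
python3 -m creep '{"commands":[[0,-3,0,0,0],[0,-8,0,0,0],[0,-14,0,0,0],[0,-21,0,0,0],[0,-28,0,0,0],[0,-35,0,0,0],[0,-41,0,0,0],[0,-46,0,0,0],[0,-50,0,0,0],[0,-53,0,0,0],[0,-54.5,0,0,0],[0,-54.5,0,0,0],[0,-54.5,0,0,0],[0,-54.5,0,0,0]]}' 80
python3 - <<'E'
from h import *
f=grab('scene'); P=cloud(f); s=sense(); T=s['eef_pos']; print(T,s['wrist_force'].round(1))
H=(abs(P[...,0]-T[0])<.008)&(P[...,1]<T[1]-.012)&(P[...,1]>T[1]-.06)&(P[...,2]>T[2]-.02)&(P[...,2]<T[2]+.06)
q=P[H]*1000
for a in q[np.argsort(q[:,2])]: print(*a[1:].round().astype(int),end='|')
E
```

```text
t: 23.35
eef_pos: [0.5263, -0.3325, 0.3203]
eef_rot: [-0.0, 0.725, 0.689, 0.0]
wrist_force: [0.2, 0.3, -3.7]
finger_gap: 0.072
finger_force: 78.6
[ 0.52626065 -0.332447    0.32024542] [ 0.1 -0.1 -3.1]
-346 310|-347 310|-362 310|-363 311|-345 311|-345 313|-364 313|-348 313|-363 313|-346 314|-348 315|-365 315|-363 315|-346 316|-363 316|-364 316|-366 316|-364 316|-347 317|-365 317|-363 317|-362 318|-357 318|-362 318|-347 318|-346 318|-365 318|-363 318|-359 319|-364 319|-345 319|-355 319|-361 319|-347 319|-362 320|-356 320|-362 320|-360 320|-360 320|-357 320|-361 320|-364 321|-358 321|-358 321|-359 321|-359 321|-359 321|-362 321|-347 321|-347 323|-345 324|-346 324|-348 324|-347 326|-347 328|-346 328|-346 330|-346 332|-349 332|-347 332|-346 333|-346 335|-348 337|-346 337|-346 338|-348 339|-348 341|-347 341|-347 342|-346 342|-345 343|-373 343|-376 344|-345 344|-375 344|-374 345|-348 346|-376 348|-374 348|-346 348|-348 350|-376 350|-347 350|-374 350|-372 351|-346 352|-377 353|-346 353|-375 353|-348 353|-376 353|-347 354|-372 354|-373 355|-375 355|-375 356|-347 356|-346 356|-347 357|-347 358|-374 359|-345 359|-346 359|-374 359|-375 360|-377 360|-376 362|-373 362|-371 362|-347 363|-376 364|-376 364|-366 364|-354 364|-375 365|-363 366|-376 366|-376 366|-360 366|-352 366|-349 366|-370 367|-347 367|-375 367|-369 367|-373 368|-374 368|-373 368|-363 368|-362 368|-359 368|-366 368|-349 368|-353 369|-371 369|-362 369|-360 369|-351 369|-361 369|-373 369|-355 369|-356 369|-368 369|-363 369|-352 369|-358 369|-347 370|-366 370|-371 370|-365 370|-369 370|-347 370|-356 370|-345 371|-371 371|-349 371|-368 371|-359 371|-353 371|-361 371|
```

```bash
python3 -m creep '{"commands":[[0,-1,-4,0,0],[0,-1,-9,0,0],[0,-1,-15,0,0],[0,-1,-21,0,0],[0,-1,-27,0,0],[0,-1,-32,0,0],[0,-1,-36,0,0],[0,-1,-38,0,0],[0,-1,-39,0,0],[0,-1,-39,0,0],[0,-1,-39,0,0]]}' 80
python3 -m creep '{"commands":[[0,0,-1,0,0],[0,0,-2,0,0],[0,0,-2,0,0]]}' 80
```

```text
t: 24.5
eef_pos: [0.5263, -0.3341, 0.2816]
eef_rot: [0.0, 0.725, 0.689, 0.0]
wrist_force: [0.5, -0.1, -2.4]
finger_gap: 0.079
finger_force: 78.6
t: 24.8
eef_pos: [0.5261, -0.3337, 0.2792]
eef_rot: [-0.0, 0.725, 0.689, 0.0]
wrist_force: [-0.3, 0.5, -3.1]
finger_gap: 0.075
finger_force: 78.5
```

```bash
python3 -m creep '{"commands":[[0,0,-1,0,0],[0,0,-1,0,0],[0,0,-1,0,0]]}' 80
python3 -m creep '{"commands":[[0,0,-1,0,0],[0,0,-1,0,0],[0,0,-1,0,0]]}' 80
python3 -m creep '{"commands":[[0,0,-1,0,0],[0,0,-1,0,0],[0,0,-1,0,0]]}' 80
```

```text
t: 25.1
eef_pos: [0.5262, -0.3339, 0.2785]
eef_rot: [0.0, 0.725, 0.689, 0.0]
wrist_force: [0.0, -0.1, -1.0]
finger_gap: 0.076
finger_force: 79.0
t: 25.4
eef_pos: [0.5264, -0.334, 0.2781]
eef_rot: [0.0, 0.725, 0.689, 0.0]
wrist_force: [-1.8, 2.7, 4.6]
finger_gap: 0.075
finger_force: 79.8
t: 25.7
eef_pos: [0.5266, -0.3342, 0.2779]
eef_rot: [0.001, 0.725, 0.689, 0.001]
wrist_force: [-2.4, 3.5, 9.3]
finger_gap: 0.072
finger_force: 80.5
```

```bash
python3 -m creep '{"commands":[[0,0,1,0,0],[0,0,1.5,0,0],[0,0,1.5,0,0],[0,0,1.5,0,0],[0,0,1.5,0,0]]}' 20
python3 -m creep '{"commands":[[0,0,0,0,7],[0,0,0,0,7.5],[0,0,0,0,8],[0,0,0,0,8.5],[0,0,0,0,9],[0,0,0,0,9.5],[0,0,0,0,10],[0,0,0,0,11],[0,0,0,0,12],[0,0,0,0,13],[0,0,0,0,14],[0,0,0,0,16],[0,0,0,0,20],[0,0,0,0,25],[0,0,0,0,30],[0,0,0,0,30],[0,0,0,0,30]]}' 20
cat > fin.py <<'E'
from h import *
s=sense(); T=s['eef_pos']; print(T,s['wrist_force'].round(1),s['finger_gap'])
f=grab('scene'); cv2.imwrite('pics/fin.png',f['frame'][...,::-1]); P=cloud(f)
H=(abs(P[...,0]-.526)<.006)&(P[...,1]<-.28)&(P[...,1]>-.40)&(P[...,2]>.2)&(P[...,2]<.345)
q=P[H]*1000
for z in range(205,345,6):
    j=abs(q[:,2]-z)<3
    if j.any(): print(z,j.sum(),sorted(set((q[j,1]/2).round().astype(int)*2)),end=' | ')
E
python3 fin.py
```

```text
t: 26.2
eef_pos: [0.5264, -0.334, 0.2781]
eef_rot: [0.0, 0.725, 0.689, 0.0]
wrist_force: [-1.3, 2.3, 5.5]
finger_gap: 0.074
finger_force: 79.8
t: 27.9
eef_pos: [0.5261, -0.3339, 0.2778]
eef_rot: [0.0, 0.725, 0.689, 0.0]
wrist_force: [-0.7, -0.1, 1.3]
finger_gap: 0.355
finger_force: 0.0
[ 0.52614642 -0.33389615  0.27782477] [-0.7 -0.1  1.3] 0.35509962230859937
289 5 [np.int64(-360), np.int64(-356), np.int64(-354)] | 295 12 [np.int64(-360), np.int64(-358), np.int64(-356), np.int64(-354)] | 301 3 [np.int64(-358), np.int64(-356)] | 307 2 [np.int64(-344)] | 313 10 [np.int64(-366), np.int64(-364), np.int64(-350), np.int64(-348), np.int64(-346), np.int64(-344), np.int64(-342)] | 319 24 [np.int64(-380), np.int64(-378), np.int64(-364), np.int64(-362), np.int64(-360), np.int64(-358), np.int64(-356), np.int64(-354), np.int64(-352), np.int64(-348), np.int64(-346), np.int64(-344)] | 325 23 [np.int64(-378), np.int64(-376), np.int64(-374), np.int64(-372), np.int64(-366), np.int64(-362), np.int64(-360), np.int64(-358), np.int64(-354), np.int64(-352), np.int64(-350), np.int64(-348), np.int64(-346), np.int64(-344)] | 331 23 [np.int64(-378), np.int64(-376), np.int64(-374), np.int64(-372), np.int64(-370), np.int64(-368), np.int64(-366), np.int64(-364), np.int64(-362), np.int64(-360), np.int64(-358)] | 337 1 [np.int64(-372)] |
```

```bash
python3 -m creep '{"commands":[[0,0,0,0,40],[0,0,0,0,45],[0,4,0,0,45],[0,12,0,0,45],[0,24,0,0,45],[0,40,0,0,45],[0,60,0,0,45],[0,85,0,0,45],[0,115,0,0,45],[0,150,0,0,45],[0,170,10,0,45],[0,170,10,0,45],[0,170,10,0,45]]}' 
python3 -m creep '{"commands":[[0,0,0,0,45],[0,0,0,0,45],[0,0,0,0,45],[0,0,0,0,45],[0,0,0,0,45],[0,0,0,0,45],[0,0,0,0,45],[0,0,0,0,45],[0,0,0,0,45],[0,0,0,0,45],[0,0,0,0,45],[0,0,0,0,45],[0,0,0,0,45],[0,0,0,0,45],[0,0,0,0,45],[0,0,0,0,45],[0,0,0,0,45],[0,0,0,0,45],[0,0,0,0,45],[0,0,0,0,45]]}'
cat > fin2.py <<'E'
from h import *
for n in('top','wrist'):
    f=grab(n); cv2.imwrite(f'pics/{n}f.png',f['frame'][...,::-1]); P=cloud(f)
    H=(abs(P[...,0]-.526)<.03)&(P[...,1]<-.27)&(P[...,1]>-.40)&(P[...,2]>.03)&(P[...,2]<.345)
    q=P[H]*1000; print(n,len(q))
    for z in range(45,345,15):
        j=abs(q[:,2]-z)<7.5
        if j.sum()>1: print(z,j.sum(),np.percentile(q[j],[10,50,90],axis=0)[:,:2].round().astype(int).tolist(),end=' | ')
    print()
E
python3 fin.py; echo; python3 fin2.py
```

```text
t: 29.25
eef_pos: [0.5262, -0.1631, 0.288]
eef_rot: [0.0, 0.724, 0.69, 0.0]
wrist_force: [-0.0, -0.4, 0.6]
finger_gap: 0.53
finger_force: 0.0
t: 31.25
eef_pos: [0.5262, -0.1639, 0.2878]
eef_rot: [0.0, 0.725, 0.689, 0.0]
wrist_force: [0.3, -0.0, -0.1]
finger_gap: 0.528
finger_force: 0.0
[ 0.52616062 -0.16388274  0.28781894] [ 0.3 -0.  -0.1] 0.5284728082792678
283 2 [np.int64(-356), np.int64(-352)] | 289 10 [np.int64(-358), np.int64(-356), np.int64(-354), np.int64(-352), np.int64(-350)] | 295 9 [np.int64(-356), np.int64(-354), np.int64(-352)] | 301 1 [np.int64(-354)] | 313 15 [np.int64(-376), np.int64(-366), np.int64(-364), np.int64(-362), np.int64(-350), np.int64(-348), np.int64(-346), np.int64(-344), np.int64(-340)] | 319 21 [np.int64(-380), np.int64(-378), np.int64(-376), np.int64(-364), np.int64(-362), np.int64(-360), np.int64(-356), np.int64(-354), np.int64(-350), np.int64(-348), np.int64(-346), np.int64(-344), np.int64(-342)] | 325 25 [np.int64(-378), np.int64(-376), np.int64(-374), np.int64(-364), np.int64(-362), np.int64(-358), np.int64(-356), np.int64(-354), np.int64(-352), np
[... 787 characters left out ...]
9]] | 225 14 [[511, -358], [521, -353], [537, -352]] | 240 52 [[515, -363], [526, -355], [536, -346]] | 255 7 [[522, -368], [527, -342], [529, -336]] | 270 5 [[522, -364], [523, -363], [524, -360]] | 285 7 [[523, -360], [523, -357], [524, -353]] | 300 6 [[523, -355], [523, -352], [525, -348]] | 315 107 [[501, -363], [524, -357], [550, -349]] | 330 50 [[513, -372], [525, -360], [528, -350]] | 
wrist 1056
45 190 [[505, -374], [528, -367], [550, -359]] | 60 226 [[505, -374], [528, -367], [551, -359]] | 75 244 [[505, -374], [527, -367], [550, -359]] | 90 277 [[503, -373], [523, -366], [548, -358]] | 105 50 [[520, -368], [528, -364], [537, -362]] | 120 17 [[521, -356], [524, -354], [529, -353]] |
```

```bash
python3 -m creep '{"commands":[[0,0,0,0,45],[0,0,0,0,45],[0,0,0,0,45],[0,0,0,0,45],[0,0,0,0,45],[0,0,0,0,45],[0,0,0,0,45],[0,0,0,0,45],[0,0,0,0,45],[0,0,0,0,45],[0,0,0,0,45],[0,0,0,0,45],[0,0,0,0,45],[0,0,0,0,45],[0,0,0,0,45],[0,0,0,0,45],[0,0,0,0,45],[0,0,0,0,45],[0,0,0,0,45],[0,0,0,0,45]]}' >/dev/null
python3 -m creep '{"commands":[[0,0,0,0,45],[0,0,0,0,45],[0,0,0,0,45],[0,0,0,0,45],[0,0,0,0,45],[0,0,0,0,45],[0,0,0,0,45],[0,0,0,0,45],[0,0,0,0,45],[0,0,0,0,45],[0,0,0,0,45],[0,0,0,0,45],[0,0,0,0,45],[0,0,0,0,45],[0,0,0,0,45],[0,0,0,0,45],[0,0,0,0,45],[0,0,0,0,45],[0,0,0,0,45],[0,0,0,0,45]]}' >/dev/null
python3 - <<'E'
from h import *
for i in range(6):
    f=grab('wrist'); P=cloud(f)*1000
    k=(abs(P[...,0]-526)<30)&(P[...,1]<-270)&(P[...,1]>-400)&(P[...,2]>40)&(P[...,2]<95)
    k2=(abs(P[...,0]-526)<30)&(P[...,1]<-270)&(P[...,1]>-400)&(P[...,2]>105)&(P[...,2]<200)
    print(sense()['t'],P[k].mean(0).round(1),P[k2].mean(0).round(1))
E
```

```text
35.45 [ 525. -367.   69.] [ 521.  -356.8  116.4]
35.5 [ 524.8 -363.8   69.1] [ 522.  -354.1  118.2]
35.55 [ 524.8 -360.2   69.3] [ 522.3 -350.9  120.5]
35.6 [ 524.8 -356.6   69.4] [ 523.  -348.   122.7]
35.65 [ 524.9 -353.5   69. ] [ 523.5 -345.8  123.9]
35.7 [ 525.5 -351.3   69.2] [ 524.2 -344.2  124.6]
```

```bash
python3 -c "
from rig import close_job; print(close_job())"
```

```text
the job is handed in; nothing more can be done
None
```

I handed the job in at about 36 s: the spatula hangs by its eye from the S-hook on the free stretch of the rail, released and swinging only gently (about 0.07 m/s at the blade); no verdict was returned, and I took no closing measurement of the other things.

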